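# Square up a panel stack and lock the nest's guide on it

### The job

Push the stack of board panels along the bench into the squaring nest until it lies square and fully home against the rail at the back. Then take the plunger knob of the sliding guide, pull the pin out, slide the guide one hole to the left, to the next hole, so that it encloses the stack, and let the pin fully down into that hole. Finish while still holding the knob with the pin home, so that the stack can be banded; do not tip the stack, and leave the other things where they are.

Things in the scene. Friction and masses are not known exactly. Their poses are not given: they have to be found in the camera images.
- nest: Squaring nest screwed to the bench, open towards the robot. Position: on the bench, mid-width of its aluminium rail (32 mm wide, 32 high, running along its y from -206 to +78 mm). Its x points away from the robot, y left, z up. The rail's front face (x = -16 mm) is the back stop. Six 10 mm index holes in its top, 40 mm apart (y = -166, -126, -86, -46, -6, 34 mm).
- fixed_fence (a point): Foot of the inner face of the fixed steel fence (left side of the nest), on the bench at nest x = -45, y = +62 mm. 6 mm plate, 40 mm high, along nest x from the rail to x = -75 mm, then flaring outward to x = -93 mm. The sliding guide has a matching fence on the right. Dark end block behind it 42 mm high.
- guide (a joint): Dark saddle (48 mm along the rail, top 43 mm above the bench) with a steel fence on its left edge. 0 at the start: pin in the hole at nest y = -126 mm, fence's inner face at y = -102 mm. Grows to the left (nest +y, towards the fixed fence); 0.040 m: pin over the next hole, inner face at y = -62 mm. About 2 N of friction, plus the stack's if it pushes that along.
- plunger (a joint): Spring plunger on the guide: how far its knob is pulled straight up, m. 0 = pin fully home, 9 mm deep in a hole; from 0.009 the rounded tip of the 8 mm pin is clear of the rail's top; 0.014 is the upper stop. The spring pushes down with 5 N at 0, rising to 8.5 N at the stop. Between holes the pin rests on the rail; it drops in over a hole.
- knob (a point): Centre of the plunger's black knob: an upright cylinder 26 mm across, 22 mm high (11 mm above and below this point); 75 mm above the bench when the pin is home. Below it a 16 mm barrel stands on the saddle, whose top lies 32 mm below this point: room for fingertips beside the barrel. Pulling it up takes a firm grip (15 N or more).
- next_hole (a point): Mouth of the index hole that the pin is to go into: on top of the rail, 32 mm above the bench, 40 mm to the left of the hole it starts in.
- panels_mid (a point): Centre, half-way up, of the stack of green board panels with grey parts: one solid block, 100 mm along its x, 118 along its y, 43 tall, 0.5 to 0.75 kg. Starts in front of the nest's mouth, askew by up to 0.25 rad. Too wide to grip; it slides on the bench. Fully home, its far face lies on the rail: centre at nest x = -66 mm, its x along the nest's, the fences left and right of it.
- jar: Squat round jar with a black lid, 61 mm across, 53 mm tall, standing right of the nest. Bystander; position at the middle of its underside.
- flux: Small white dropper bottle with a pointed cap, 38 mm across, 109 mm tall, standing close behind the rail. Bystander; position at the middle of its underside.
- pump: Round pump dispenser, 66 mm across, 128 mm tall, standing behind the nest. Bystander; position at the middle of its underside.
- driver: Screwdriver, 191 mm long, lying near the front edge, left of the nest. Bystander; position at the middle of its underside.
- cutters: Small side cutters, 131 mm long, lying near the front edge on the right. Bystander; position at the middle of its underside.
- pen: Marker pen, 135 mm long, lying near the front edge on the left. Bystander; position at the middle of its underside.
- pack_a: Banded pack of upright boards, 90 x 71 x 101 mm, standing at the right edge. Bystander; position at the middle of its underside.
- pack_b: Banded pack of upright boards, 90 x 71 x 101 mm, standing at the right edge behind the other. Bystander; position at the middle of its underside.

How it is judged:
By the outcome, as a careful person would: the job done as asked, in the order asked, and still so for the second after the job is handed in, while the arm keeps its last pose, push and grip.
It also fails if it takes over 58 s, if anything falls off the work surface, if the arm or the gripper's body presses on something with over 40 N, if the wrist force passes 120 N, or if a joint passes its speed limit or range.

### The arm

A 6-joint arm with a two-finger parallel gripper is mounted at the origin on a cart in front of the work surface, level with it; the furniture and walls round the work are solid. World frame = base frame: x ahead of the robot, y to its left, z up, the work surface at z = 0. Lengths are in m, angles in degrees, forces in N, time in s.
With the tool pointing down it reaches from about 0.275 to 0.975 m from the base axis. Payload 8.4 kg.
Tool frame: the origin (TCP) lies at the very end of the fingers, on their centre line; the grasp point (between the pads) lies 19 mm behind it (tcp_to_grasp is the distance from the TCP to the grasp point, in m); z points along the fingers, x is the direction in which the jaws open and shut, and the axes are right-handed (so a half turn about z gives the same grasp; the last joint's range is limited). The gripper opens to 92 mm and grips with 3 to 60 N. Pads are 20 mm wide; open, the fingers measure 128 mm over their backs; the gripper's body (75 mm by 189 mm) begins 69 mm behind the grasp point.
Start: joints at [66.899, 20.225, 93.587, -0, 66.188, -0.138], TCP at [0.244, 0.575, 0.215] pointing down, gripper open.
Joint ranges: [-150.9, 150.9], [-52.94, 120.26], [3.33, 152.33], [-74.26, 254.26], [0, 154.13], [-172.89, 172.89]. Speed limits (degrees/s): [127.2, 127.2, 159.86, 180, 180, 180].

### API

Orientations are given as a 3x3 rotation matrix whose columns are the frame's x, y, z axes.
In Python, from station import state, grab_frame, get_calibration, close_job, recognise, outline_of, mark_of, tcp_to_grasp gives the robot as it stands.
- The arm moves only by the tool move_arm, never from a script. Its argument "rows" is a list of rows, each an object with "hand": the opening in per cent of the stroke, from 0 (shut) to 100 (fully open); "xyz": the shift along the tool's x, y, z in m, a list of three; "dr": the turn, a rotation vector about the tool's x, y, z in degrees, a list of three. In form: [{"hand": hand, "xyz": [tx, ty, tz], "dr": [wx, wy, wz]}, ...]. A call has 1 to 12 rows; each row is the pose to reach, as a shift and turn from the pose measured when the call began, along the tool's axes at that moment; what a row does not reach only later rows make up. A row lasts 1/10 s, in which the tool goes at most 50 mm and 8.59 degrees, less where a joint would pass 70% of its speed; a pose out of reach is approached as far as the arm can. A call with a gripper value outside its range is refused whole. The fingers move at their own pace and stop on an object; "force" is the grip in N (left out, the last holds). Time passes only in rows, so rows that repeat a pose let the fingers close. It gives the time, the measured TCP pose, the force and the opening at its end, in the units of the state.
- state(): the state, without advancing time (a new reading comes with each control period).
- grab_frame(name): name is "scene" or "top" or "wrist"; returns the picture (480x640x3 uint8, red, green, blue); there is no depth.
- get_calibration(name): a dict with "mtx" (3x3 intrinsics, pixels), "xyz" and "orientation" of the camera in the world. Camera axes: x right, y up, looking along -z (the intrinsics and any distortion apply to the point x, -y, -z); pixel columns grow to the right and rows downward; lengths in m; the calibration is good to about 2 mm. A picture is of the moment at which its call begins: read the wrist's pose just before it. get_calibration takes no time and is no camera call; for the wrist camera it gives the pose at the moment of the call.
- close_job(): hands the job in, once; it reports no verdict.
Trained networks look in the newest picture that a camera, given by its name, has taken for a name from the list of things; names that differ only in an ending like _2 or _b are one class to them, and where a whole thing is asked for, a point or a joint stands for the part that bears it (a point fixed in the world has none). Each returns a list of dicts, best first, with "score" (0 to 1); they miss things now and then, are a little off and sometimes report something else, mostly with a low value. They report only what shows in the picture. A call takes as long as a camera call.
- recognise(target, camera): "xyz" ([x, y, z] in m, in the coordinates of the camera as it stood for that picture, good to about 4 mm: the middle of the surface that is visible of it).
- outline_of(target, camera): "pixels" (480x640 bool, what is visible of it).
- mark_of(target, camera): "xyz" ([x, y, z] in m, in the coordinates of the camera as it stood for that picture, good to about 4 mm: a listed point, or the origin of a listed thing).
The state is a dict: "clock": time; "joints": joint angles; "dq": joint speeds; "effort": joint torques, N m; "tool_pos": TCP position; "eef_rot": TCP orientation; "contact_force": force on the tool from outside, world axes, zero at the start; "ft_torque": the same for the moment, N m; "opening": finger opening in m.
Only numpy, scipy, OpenCV 4.12 (cv2) and the standard library are available. Lean on these libraries where they do the work, as an engineer would, in place of code of your own. Each camera call takes 0.05 s, during which the arm holds its last target.

## Working session

There is one attempt and no reset: what is moved stays moved. The work goes in short steps, Python scripts to look and compute and a tool call to move; the robot and the scene stay as the last step left them, time stands still between calls to the robot, and variables do not carry over. Pictures are saved under pics/ and viewed, and the job is handed in when it is done.

Besides the shell and the picture viewer there is one more tool, called as a command line: name --argument value ..., lists and objects as JSON in quotes. move_arm: Moves the arm, as the interface text tells. Its arguments: {"type":"object","properties":{"rows":{"type":"array"},"force":{"type":"number"}},"required":["rows"]}

```bash
mkdir -p pics; ls; cat > h.py <<'E'
import numpy as np, cv2
from station import *
def shot(cam,fn):
    im=grab_frame(cam); cv2.imwrite('pics/'+fn,im[:,:,::-1]); return im
def w(cam,p):
    c=get_calibration(cam); return np.array(c['xyz'])+np.array(c['orientation'])@np.array(p)
E
python3 - <<'E'
from h import *
print(state())
for c in ('scene','top'):
    shot(c,c+'0.png'); k=get_calibration(c); print(c,k)
    for t in ['nest','fixed_fence','guide','knob','next_hole','panels_mid','jar','flux','pump']:
        try: print(c,t,[(np.round(w(c,d['xyz']),4).tolist(),round(d['score'],2)) for d in mark_of(t,c)][:2])
        except Exception as e: print(t,e)
print(state()['clock'])
E
```

```text
pics
{'clock': 0.0, 'joints': array([ 6.68973642e+01,  2.02624353e+01,  9.36277088e+01, -1.66837665e-03,
        6.61883607e+01, -1.37857111e-01]), 'dq': array([-0.06065395, -0.06558947, -0.06074684,  0.07090354,  0.02831066,
       -0.00542248]), 'effort': array([-3.14991485e-03, -5.93833923e+01, -3.34203172e+01,  6.95802318e-02,
        2.35274329e-02, -1.22997349e-04]), 'tool_pos': array([0.24367434, 0.57501212, 0.21387447]), 'eef_rot': array([[ 3.90154001e-01,  9.20749473e-01, -5.13121455e-04],
       [ 9.20748596e-01, -3.90154338e-01, -1.27073659e-03],
       [-1.37022661e-03,  2.33271068e-05, -9.99999061e-01]]), 'contact_force': array([ 0.02938363, -0.03233882,  0.39559541]), 'ft_torque': array([-0.03157192,  0.02149956,  0.01500617]), 'opening': 0.09231043965859688}
scene {'mtx': array([[546.36963118,   0.        , 329.77240564],
       [  0.        , 546.36963118, 241.50517463],
       [  0.        ,   0.        ,   1.        ]]), 'xyz': array([-0.30900523, -0.366869  ,  0.98134227]), 'orientation': array([[ 0.44647682,  0.60243094, -0.66161575],
       [-0.89459916,  0.31600
[... 972 characters left out ...]
  0.01358664, -0.01862235],
       [-0.01802888,  0.04256781,  0.9989309 ]])}
top nest [([0.6708, 0.1003, 0.0043], 0.67)]
top fixed_fence [([0.6381, 0.1676, 0.0009], 0.65)]
guide it knows: cutters, driver, fixed_fence, flux, jar, knob, nest, next_hole, pack, panels_mid, pen, pump
top knob [([0.6559, -0.0259, 0.0793], 0.52)]
top next_hole [([0.4389, 0.3476, -0.0026], 0.74), ([0.6602, 0.0131, 0.0326], 0.67)]
top panels_mid [([0.4974, 0.124, 0.0231], 0.68), ([0.3952, 0.4715, -0.0039], 0.39)]
top jar [([0.5762, -0.089, -0.0024], 0.77)]
top flux [([0.7591, 0.1633, -0.0005], 0.72), ([0.6247, -0.3285, 0.001], 0.58)]
top pump [([0.7992, -0.0723, -0.0023], 0.59), ([0.7567, 0.163, -0.0013], 0.57)]
0.9
```

View pics/scene0.png

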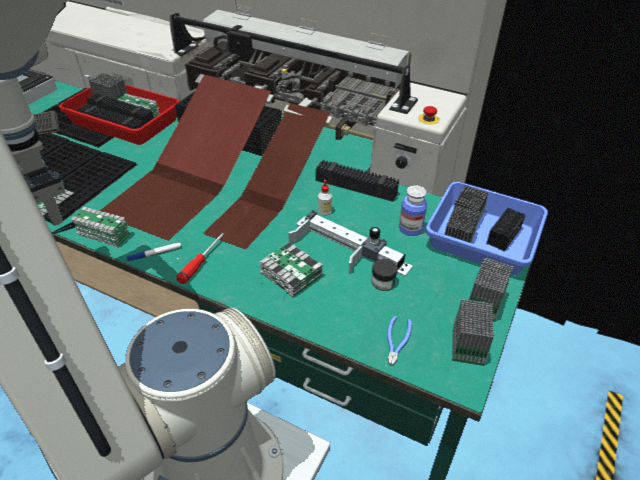

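View pics/top0.png

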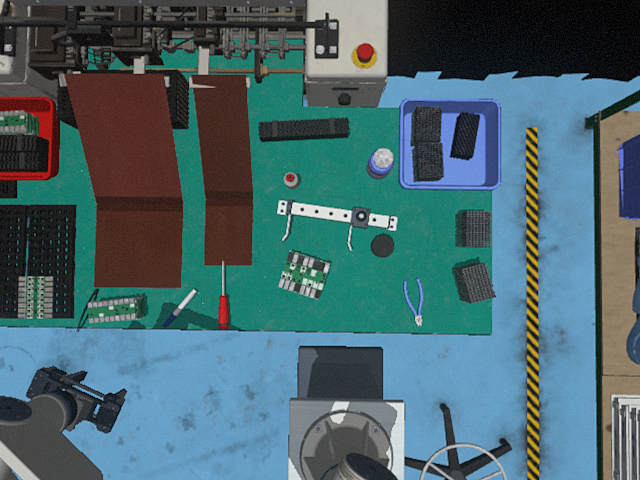

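```bash
python3 - <<'E'
from h import *
im=cv2.imread('pics/top0.png')[180:320,240:420]
cv2.imwrite('pics/top0z.png',cv2.resize(im,None,fx=4.4,fy=4.2,interpolation=cv2.INTER_CUBIC))
shot('wrist','w0.png'); k=get_calibration('wrist'); s=state()
R=np.array(s['eef_rot']); print('cam in tool',R.T@(k['xyz']-s['tool_pos']), R.T@k['orientation'],k['mtx'])
shot('top','t1.png')
for t in ('panels_mid','nest'):
    m=outline_of(t,'top')[0]; px=m['pixels'].astype(np.uint8)
    cs,_=cv2.findContours(px,0,2); c=max(cs,key=cv2.contourArea)
    print(t,m['score'],cv2.minAreaRect(c),px.sum())
E
```

```text
cam in tool [-0.00085513 -0.06811735 -0.17100498] [[ 9.99999893e-01  3.25335371e-04  3.29363509e-04]
 [ 3.96165967e-04 -9.69470063e-01 -2.45209379e-01]
 [ 2.39532778e-04  2.45209483e-01 -9.69470088e-01]] [[374.36480997   0.         321.81930134]
 [  0.         374.36480997 238.34158235]
 [  0.           0.           1.        ]]
panels_mid 0.72 ((303.2477111816406, 275.3815612792969), (43.10020065307617, 37.83055114746094), 19.440034866333008) 1564
nest 0.57 ((335.4739685058594, 225.57183837890625), (120.89293670654297, 42.27507781982422), 8.61564826965332) 1876
```

View pics/top0z.png

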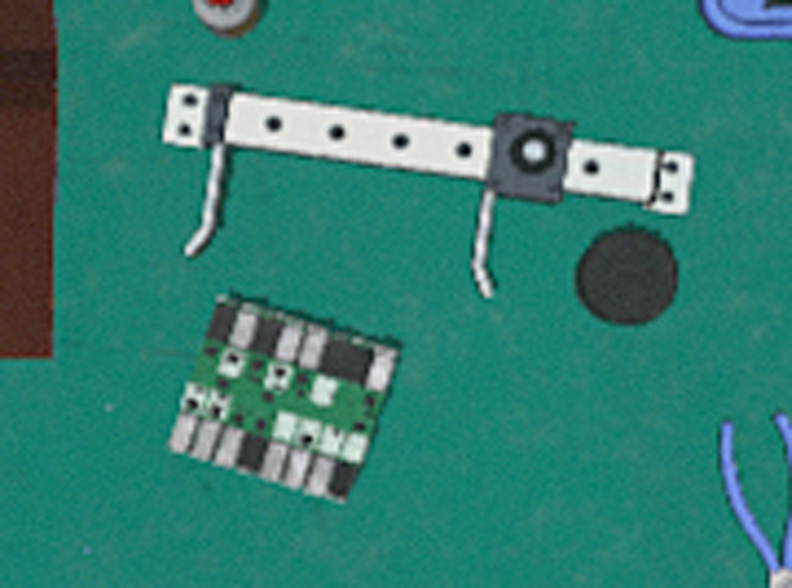

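move_arm --rows '[{"hand":60,"xyz":[-0.369,0.347,-0.036],"dr":[0,0,-14.6]},{"hand":60,"xyz":[-0.369,0.347,-0.036],"dr":[0,0,-14.6]},{"hand":60,"xyz":[-0.369,0.347,-0.036],"dr":[0,0,-14.6]},{"hand":60,"xyz":[-0.369,0.347,-0.036],"dr":[0,0,-14.6]},{"hand":60,"xyz":[-0.369,0.347,-0.036],"dr":[0,0,-14.6]},{"hand":60,"xyz":[-0.369,0.347,-0.036],"dr":[0,0,-14.6]},{"hand":60,"xyz":[-0.369,0.347,-0.036],"dr":[0,0,-14.6]},{"hand":60,"xyz":[-0.369,0.347,-0.036],"dr":[0,0,-14.6]},{"hand":60,"xyz":[-0.369,0.347,-0.036],"dr":[0,0,-14.6]},{"hand":60,"xyz":[-0.369,0.347,-0.036],"dr":[0,0,-14.6]},{"hand":60,"xyz":[-0.369,0.347,-0.036],"dr":[0,0,-14.6]},{"hand":60,"xyz":[-0.369,0.347,-0.036],"dr":[0,0,-14.6]}]'

```text
clock: 2.3
tool_pos: [0.4198, 0.0991, 0.2508]
eef_rot: [[0.149, 0.989, 0.0], [0.989, -0.149, 0.0], [0.0, 0.0, -1.0]]
contact_force: [0.8, -0.1, -0.4]
opening: 0.0552
```

```bash
python3 - <<'E'
from h import *
s=state();print(s['clock'],s['tool_pos'],s['eef_rot'],s['opening'],s['joints'])
shot('wrist','w1.png')
for t in ['nest','fixed_fence','knob','next_hole','panels_mid','jar']:
    print(t,[(np.round(w('wrist',d['xyz']),4).tolist(),round(d['score'],2)) for d in mark_of(t,'wrist')][:2])
E
```

```text
2.3 [0.4198206  0.09914425 0.25079821] [[ 1.49026187e-01  9.88833137e-01  4.71968203e-04]
 [ 9.88833193e-01 -1.49026323e-01  2.67345136e-04]
 [ 3.34695415e-04  4.26856399e-04 -9.99999853e-01]] 0.055189624506832846 [ 1.30808770e+01  1.89229735e-01  1.13464274e+02  9.60931065e-03
  6.63166897e+01 -6.83524791e+01]
nest [([0.6746, 0.0985, 0.0012], 0.8)]
fixed_fence []
knob [([0.6544, -0.0251, 0.0745], 0.48), ([0.426, -0.1808, 0.0011], 0.23)]
next_hole [([0.6589, 0.0112, 0.031], 0.68)]
panels_mid [([0.4997, 0.1267, 0.0231], 0.86), ([0.4255, -0.1854, -0.0026], 0.52)]
jar []
```

View pics/w1.png

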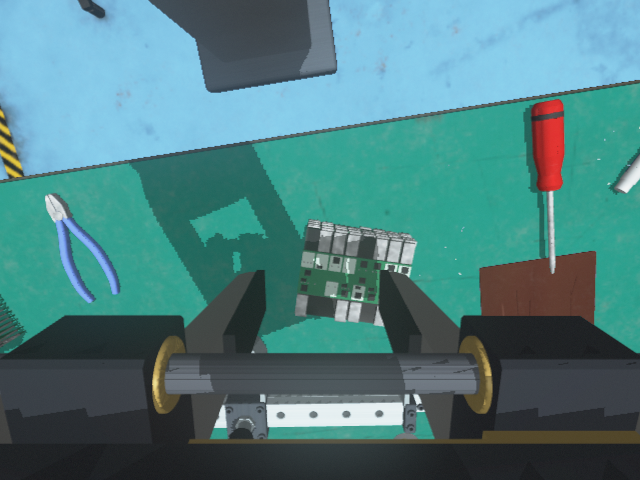

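```bash
cat >> h.py <<'E'
def ray(cam,uv,z):
    c=get_calibration(cam); K=np.array(c['mtx']); d=np.linalg.inv(K)@[uv[0],uv[1],1]
    d=np.array(c['orientation'])@(d*[1,-1,-1]); o=np.array(c['xyz']); return o+d*(z-o[2])/d[2]
def cen(g,u,v,r=5):
    u0,v0=int(u),int(v); p=255-g[v0-r:v0+r+1,u0-r:u0+r+1].astype(float); p=np.clip(p-p.min()-0.4*(p.max()-p.min()),0,None)
    y,x=np.mgrid[v0-r:v0+r+1,u0-r:u0+r+1]; return (p*x).sum()/p.sum(),(p*y).sum()/p.sum()
E
python3 - <<'E'
from h import *
def fit(P,ys):
    P=np.array(P);ys=np.array(ys);A=np.c_[ys,np.ones_like(ys)];s=np.linalg.lstsq(A,P[:,:2],rcond=None)[0]
    print('dir',s[0],'yaw',np.degrees(np.arctan2(-s[0][0],s[0][1])),'len',np.linalg.norm(s[0]),'origin',s[1])
g=cv2.cvtColor(cv2.imread('pics/w1.png'),6)
P=[ray('wrist',cen(g,u,414),.032) for u in (281,313,347,380)];print(np.round(P,4))
fit(P,[-.086,-.046,-.006,.034])
g=cv2.cvtColor(cv2.imread('pics/top0.png'),6)
Q=[(274,124),(337,132),(401,141),(464,150),(592,167)]
uv=[cen(g,240+u/4.4,180+v/4.2,3) for u,v in Q];print(np.round(uv,1))
P=[ray('top',q,.032) for q in uv];print(np.round(P,4)); fit(P,[.034,-.006,-.046,-.086,-.166])
C=[ray('top',(240+u/4.4,180+v/4.2),.043) for u,v in ((222,297),(398,349),(345,500),(170,450))]
print('stack',np.round(C,4),np.mean(C,0))
im=cv2.imread('pics/w1.png');cv2.imwrite('pics/w1z.png',cv2.resize(im[200:440,200:440],None,fx=2.5,fy=2.5))
E
```

```text
[[0.6606 0.0143 0.032 ]
 [0.6656 0.0538 0.032 ]
 [0.6707 0.0936 0.032 ]
 [0.6758 0.1331 0.032 ]]
dir [0.12683353 0.99071099] yaw -7.295478013172268 len 0.9987967799495934 origin [0.67149507 0.09947688]
[[301.8 209. ]
 [316.2 211.1]
 [330.6 213.2]
 [345.1 215.2]
 [374.  219.4]]
[[ 0.6769  0.1324  0.032 ]
 [ 0.6717  0.0929  0.032 ]
 [ 0.6666  0.0532  0.032 ]
 [ 0.6614  0.0134  0.032 ]
 [ 0.6509 -0.0656  0.032 ]]
dir [0.12993491 0.9903035 ] yaw -7.474917512962951 len 0.9987913209876522 origin [0.672535   0.09874309]
stack [[0.562  0.1608 0.043 ]
 [0.53   0.0519 0.043 ]
 [0.4327 0.0831 0.043 ]
 [0.4631 0.1911 0.043 ]] [0.49695246 0.12169205 0.043     ]
```

View pics/w1z.png

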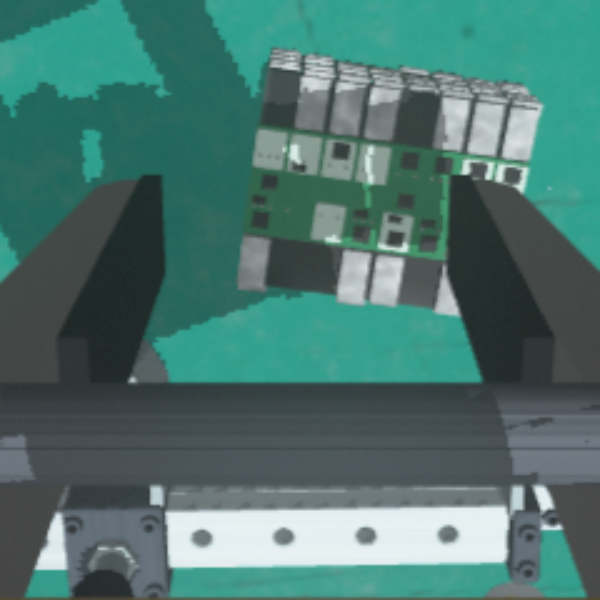

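move_arm --rows '[{"hand":60,"xyz":[0.032,-0.021,0.03],"dr":[0,0,-1.2]},{"hand":60,"xyz":[0.032,-0.021,0.08],"dr":[0,0,-1.2]},{"hand":60,"xyz":[0.032,-0.021,0.13],"dr":[0,0,-1.2]},{"hand":60,"xyz":[0.032,-0.021,0.18],"dr":[0,0,-1.2]},{"hand":60,"xyz":[0.032,-0.021,0.215],"dr":[0,0,-1.2]},{"hand":60,"xyz":[0.032,-0.021,0.238],"dr":[0,0,-1.2]},{"hand":60,"xyz":[0.032,-0.021,0.239],"dr":[0,0,-1.2]}]'

```text
clock: 3.35
tool_pos: [0.4004, 0.1361, 0.0091]
eef_rot: [[0.121, 0.993, -0.005], [0.993, -0.121, -0.002], [-0.002, -0.005, -1.0]]
contact_force: [-0.4, 0.6, 1.3]
opening: 0.055
```

```bash
cat >> h.py <<'E'
O=np.array([.672,.099]);YAW=np.radians(-7.4);NX=np.array([np.cos(YAW),np.sin(YAW)]);NY=np.array([-NX[1],NX[0]])
def nest(p): d=np.array(p)[:2]-O; return np.round([d@NX*1000,d@NY*1000],1)
E
python3 - <<'E'
from h import *
s=state();print(s['clock'],s['tool_pos'],nest(s['tool_pos']),s['contact_force'],s['opening'])
shot('wrist','w2.png'); shot('top','t2.png')
print([nest(w('wrist',d['xyz'])) for d in mark_of('panels_mid','wrist')])
E
```

```text
3.35 [0.4004382  0.13608605 0.00905664] [-274.1    1.8] [-0.37287461  0.60664242  1.27090231] 0.05504936560607108
[]
```

View pics/w2.png

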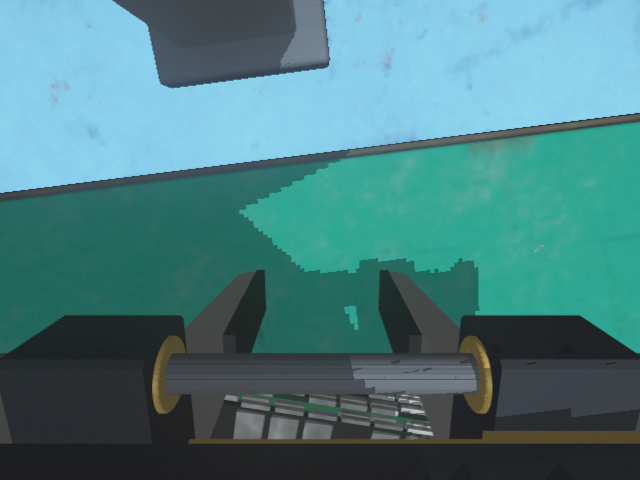

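move_arm --rows '[{"hand":60,"xyz":[0.0,0.012,-0.003],"dr":[0,0,0.5]},{"hand":60,"xyz":[0.0,0.024,-0.003],"dr":[0,0,0.5]},{"hand":60,"xyz":[-0.001,0.032,-0.003],"dr":[0,0,0.5]},{"hand":60,"xyz":[-0.002,0.038,-0.003],"dr":[0,0,0.5]},{"hand":60,"xyz":[-0.003,0.044,-0.003],"dr":[0,0,0.5]},{"hand":60,"xyz":[-0.004,0.05,-0.003],"dr":[0,0,0.5]},{"hand":60,"xyz":[-0.005,0.056,-0.003],"dr":[0,0,0.5]},{"hand":60,"xyz":[-0.006,0.062,-0.003],"dr":[0,0,0.5]},{"hand":60,"xyz":[-0.007,0.068,-0.003],"dr":[0,0,0.5]},{"hand":60,"xyz":[-0.008,0.074,-0.003],"dr":[0,0,0.5]},{"hand":60,"xyz":[-0.008,0.074,-0.003],"dr":[0,0,0.5]}]'

```text
clock: 4.6
tool_pos: [0.477, 0.1196, 0.0154]
eef_rot: [[0.131, 0.991, 0.002], [0.991, -0.131, 0.001], [0.001, 0.002, -1.0]]
contact_force: [0.4, -0.1, -0.0]
opening: 0.0552
```

```bash
cat > look.py <<'E'
import sys
from h import *
n=sys.argv[1]
s=state();R=np.array(s['eef_rot']);print(s['clock'],s['tool_pos'],nest(s['tool_pos']),'yaw',np.degrees(np.arctan2(R[1,1],R[0,1])),s['contact_force'],s['opening'])
im=shot('top','t%s.png'%n)
cv2.imwrite('pics/t%sz.png'%n,cv2.resize(im[180:320,240:420,::-1],None,fx=4.4,fy=4.2,interpolation=cv2.INTER_CUBIC))
print([(nest(w('top',d['xyz'])),d['score']) for d in mark_of('panels_mid','top')])
E
python3 look.py 3
```

```text
4.6 [0.47701495 0.11959224 0.01544526] [-196.    -4.7] yaw -7.517795731670646 [ 0.4077177  -0.12390622 -0.02679612] 0.05517475149524031
[(array([-136.3,    5.1]), 0.79)]
```

View pics/t3z.png

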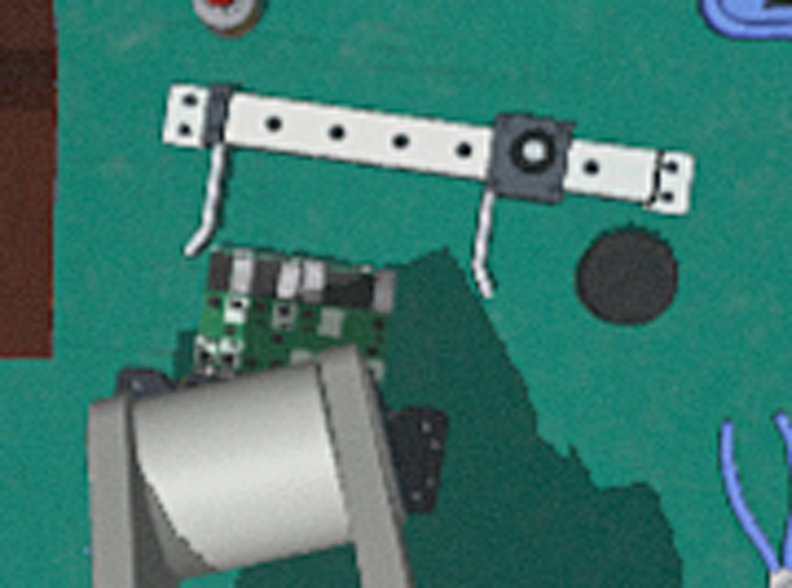

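```bash
python3 - <<'E'
from h import *
C=[ray('top',(240+u/4.4,180+v/4.2),.043) for u,v in ((212,250),(396,272),(385,370),(198,345))]
for c in C: print(nest(c))
d=C[0]-C[1];print(np.degrees(np.arctan2(-d[0],d[1])),np.linalg.norm(d))
for u,v,z in ((220,145,.04),(205,225,.04),(188,255,.04),(489,195,.04),(480,262,.04),(488,295,.04)): print('fence',nest(ray('top',(240+u/4.4,180+v/4.2),z)))
E
```

```text
[-87.9  57.6]
[-85.8 -56.7]
[-149.2  -59. ]
[-149.8   57.2]
-6.352302470222717 0.11438251353341358
fence [-19.6  62.9]
fence [-72.4  64.6]
fence [-93.1  72.1]
fence [ -28.2 -106.5]
fence [ -71.9 -107.1]
fence [ -92.3 -115. ]
```

move_arm --rows '[{"hand":60,"xyz":[0,0.007,0.002],"dr":[0,0,0]},{"hand":60,"xyz":[0,0.014,0.002],"dr":[0,0,0]},{"hand":60,"xyz":[0,0.021,0.002],"dr":[0,0,0]},{"hand":60,"xyz":[0,0.028,0.002],"dr":[0,0,0]},{"hand":60,"xyz":[0,0.035,0.002],"dr":[0,0,0]},{"hand":60,"xyz":[0,0.042,0.002],"dr":[0,0,0]},{"hand":60,"xyz":[0,0.049,0.002],"dr":[0,0,0]},{"hand":60,"xyz":[0,0.055,0.002],"dr":[0,0,0]},{"hand":60,"xyz":[0,0.06,0.002],"dr":[0,0,0]},{"hand":60,"xyz":[0,0.064,0.002],"dr":[0,0,0]},{"hand":60,"xyz":[0,0.064,0.002],"dr":[0,0,0]}]'

```text
clock: 5.8
tool_pos: [0.5413, 0.1114, 0.0138]
eef_rot: [[0.131, 0.991, 0.004], [0.991, -0.131, 0.001], [0.001, 0.003, -1.0]]
contact_force: [0.1, -0.0, 0.3]
opening: 0.0553
```

```bash
python3 look.py 4
```

```text
5.8 [0.5413248  0.1114036  0.01379028] [-131.2   -4.5] yaw -7.517040065703964 [ 0.10186386 -0.0292467   0.33038329] 0.055289548245292225
[(array([-72.7,   4.5]), 0.77), (array([   8.8, -431.9]), 0.21)]
```

View pics/t4z.png

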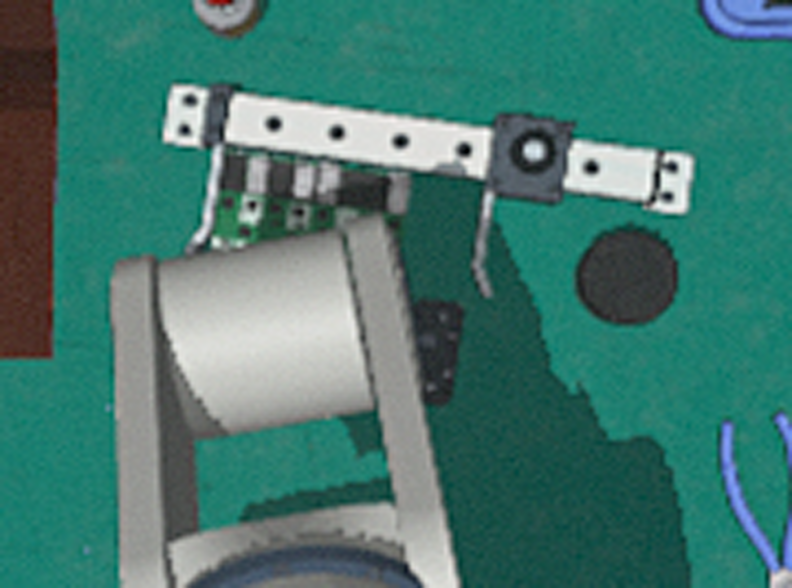

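move_arm --rows '[{"hand":60,"xyz":[0,0.0015,0],"dr":[0,0,0]},{"hand":60,"xyz":[0,0.003,0],"dr":[0,0,0]},{"hand":60,"xyz":[0,0.0045,0],"dr":[0,0,0]},{"hand":60,"xyz":[0,0.006,0],"dr":[0,0,0]},{"hand":60,"xyz":[0,0.006,0],"dr":[0,0,0]}]'

```text
clock: 6.4
tool_pos: [0.5462, 0.1107, 0.0139]
eef_rot: [[0.131, 0.991, 0.002], [0.991, -0.131, 0.001], [0.001, 0.002, -1.0]]
contact_force: [-4.9, 0.7, 3.9]
opening: 0.0553
```

move_arm --rows '[{"hand":60,"xyz":[0,0.002,0],"dr":[0,0,0]},{"hand":60,"xyz":[0,0.003,0],"dr":[0,0,0]},{"hand":60,"xyz":[0,0.004,0],"dr":[0,0,0]},{"hand":60,"xyz":[0,0.004,0],"dr":[0,0,0]}]'

```text
clock: 6.8
tool_pos: [0.5473, 0.1104, 0.0139]
eef_rot: [[0.131, 0.991, -0.003], [0.991, -0.131, 0.001], [0.0, -0.003, -1.0]]
contact_force: [-11.6, 3.6, 9.6]
opening: 0.0551
```

```bash
python3 look.py 5
```

```text
6.8 [0.5472699  0.11039913 0.01387436] [-125.2   -4.8] yaw -7.525973979363378 [-11.64486254   3.61371495   9.62561211] 0.05510279614197203
[(array([-63.5,   5.3]), 0.67)]
```

move_arm --rows '[{"hand":60,"xyz":[0,-0.004,0],"dr":[0,0,0]},{"hand":60,"xyz":[0,-0.03,0],"dr":[0,0,0]},{"hand":60,"xyz":[0,-0.06,-0.04],"dr":[0,0,0]},{"hand":60,"xyz":[0,-0.09,-0.08],"dr":[0,0,0]},{"hand":60,"xyz":[0,-0.12,-0.12],"dr":[0,0,0]},{"hand":60,"xyz":[0,-0.12,-0.15],"dr":[0,0,0]},{"hand":60,"xyz":[0,-0.12,-0.16],"dr":[0,0,0]}]'

```text
clock: 7.6
tool_pos: [0.4305, 0.1267, 0.1776]
eef_rot: [[0.13, 0.991, 0.004], [0.991, -0.13, 0.002], [0.003, 0.003, -1.0]]
contact_force: [0.1, 0.0, 0.6]
opening: 0.055
```

```bash
python3 look.py 6; python3 - <<'E'
from h import *
shot('wrist','w6.png'); shot('scene','s6.png')
im=cv2.imread('pics/s6.png')[190:310,230:430];cv2.imwrite('pics/s6z.png',cv2.resize(im,None,fx=4,fy=4,interpolation=2))
E
```

```text
7.6 [0.4305498  0.12672253 0.17762152] [-243.    -3.6] yaw -7.48574850521277 [0.07253006 0.03542488 0.61930986] 0.054999650125863594
[(array([-63.1,   5. ]), 0.89)]
```

View pics/t6z.png

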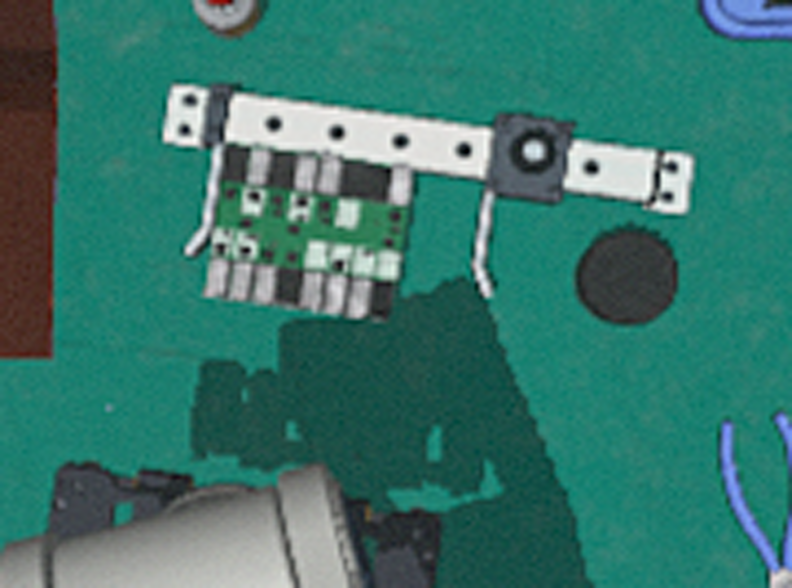

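View pics/s6z.png

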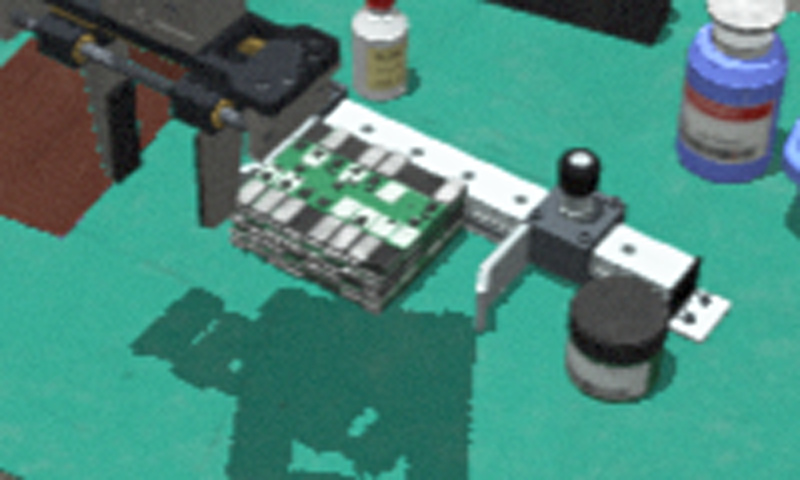

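View pics/w6.png

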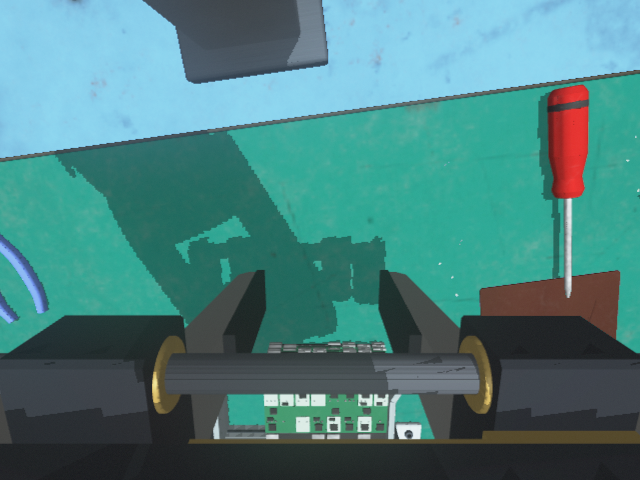

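move_arm --rows '[{"hand":60,"xyz":[-0.022,0.045,-0.005],"dr":[0,0,0]},{"hand":60,"xyz":[-0.044,0.09,0.0],"dr":[0,0,0]},{"hand":60,"xyz":[-0.066,0.135,0.0],"dr":[0,0,0]},{"hand":60,"xyz":[-0.088,0.18,0.005],"dr":[0,0,0]},{"hand":60,"xyz":[-0.11,0.22,0.015],"dr":[0,0,0]},{"hand":60,"xyz":[-0.122,0.243,0.025],"dr":[0,0,0]},{"hand":60,"xyz":[-0.122,0.243,0.028],"dr":[0,0,0]}]'

```text
clock: 8.5
tool_pos: [0.6548, -0.0294, 0.1402]
eef_rot: [[0.134, 0.991, -0.007], [0.991, -0.134, 0.0], [-0.001, -0.007, -1.0]]
contact_force: [-0.7, 0.3, -0.3]
opening: 0.0554
```

```bash
python3 - <<'E'
from h import *
s=state();R=np.array(s['eef_rot']);print(s['clock'],s['tool_pos'],nest(s['tool_pos']),np.round(R,3))
shot('wrist','w7.png')
for t in ('knob','next_hole','nest'):
    for d in mark_of(t,'wrist'):
        p=w('wrist',d['xyz']); print(t,p,nest(p),d['score'])
E
```

```text
8.5 [ 0.65481771 -0.02939763  0.1401897 ] [  -0.5 -129.5] [[ 0.134  0.991 -0.007]
 [ 0.991 -0.134  0.   ]
 [-0.001 -0.007 -1.   ]]
knob [ 0.65402268 -0.02893967  0.07624271] [  -1.3 -129.2] 0.9
knob [7.54575987e-01 1.61056163e-01 5.32238655e-04] [73.9 72.2] 0.39
next_hole [0.65802259 0.01363532 0.03398876] [ -2.9 -86.5] 0.93
nest [0.67445215 0.09897048 0.00519559] [2.4 0.3] 0.68
```

View pics/w7.png

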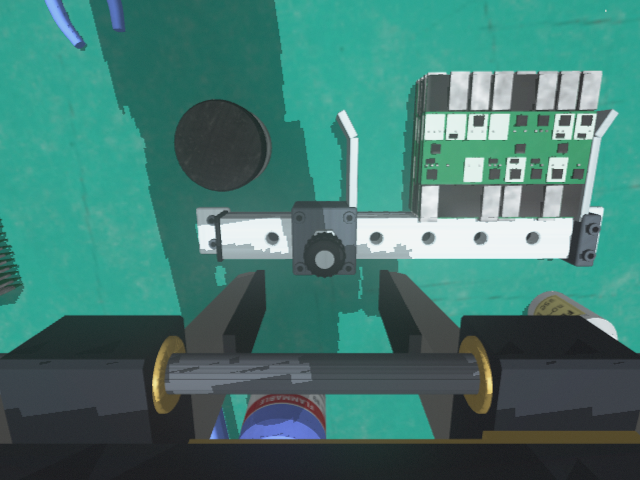

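```bash
python3 - <<'E'
from h import *
im=cv2.imread('pics/w7.png');g=cv2.cvtColor(im,6)
cv2.imwrite('pics/w7z.png',cv2.resize(im[50:290,390:620],None,fx=2.5,fy=2.5,interpolation=2))
cv2.imwrite('pics/w7k.png',cv2.resize(im[190:290,270:390],None,fx=5,fy=5,interpolation=2))
for u,y in ((273,-166),(376,-86),(428,-46),(480,-6),(532,34)):
    c=cen(g,u,238,7); print(y,np.round(c,1),np.round(ray('wrist',c,.032),4),nest(ray('wrist',c,.032)))
p=ray('wrist',(324,259.5),.086);print('knob top',p,nest(p))
E
```

```text
-166 [272.3 237.5] [ 0.6489 -0.0658  0.032 ] [  -1.7 -166.4]
-86 [375.7 237.2] [0.6593 0.0139 0.032 ] [ -1.7 -86. ]
-46 [427.6 237.2] [0.6646 0.0539 0.032 ] [ -1.6 -45.7]
-6 [479.5 237.3] [0.6699 0.0939 0.032 ] [-1.4 -5.3]
34 [531.6 237.3] [0.6752 0.134  0.032 ] [-1.3 35.1]
knob top [ 0.65540819 -0.02639716  0.086     ] [  -0.3 -126.5]
```

View pics/w7z.png

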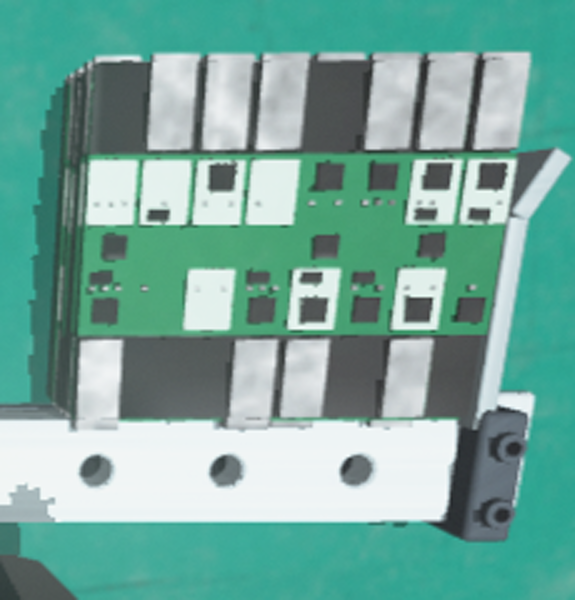

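View pics/w7k.png

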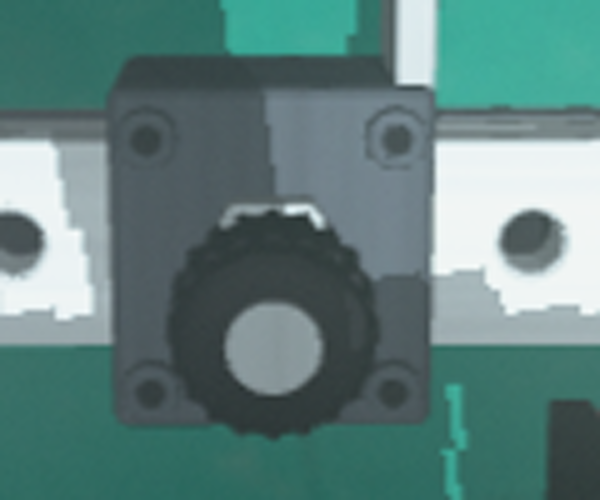

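```bash
python3 - <<'E'
from h import *
f=lambda a,b,z:nest(ray('wrist',(390+a/2.5,50+b/2.5),z))
for n,a,b in (('nearR',92,62),('nearL',529,54),('farR',74,425),('edgeL',512,200)): print(n,f(a,b,.043))
print('rail front top',f(75,421,.032),f(455,420,.032))
E
```

```text
nearR [-117.1  -56.8]
nearL [-118.8   60.8]
farR [-17.4 -55.6]
edgeL [-81.   62.7]
rail front top [-16.5 -52.5] [-16.5  64.1]
```

move_arm --rows '[{"hand":60,"xyz":[0.003,0,0.03],"dr":[0,0,-0.3]},{"hand":60,"xyz":[0.003,0,0.055],"dr":[0,0,-0.3]},{"hand":60,"xyz":[0.003,0,0.075],"dr":[0,0,-0.3]},{"hand":60,"xyz":[0.003,0,0.084],"dr":[0,0,-0.3]},{"hand":60,"xyz":[0.003,0,0.084],"dr":[0,0,-0.3]}]'

```text
clock: 9.2
tool_pos: [0.6512, -0.0226, 0.0586]
eef_rot: [[0.125, 0.992, -0.007], [0.992, -0.125, 0.001], [-0.0, -0.008, -1.0]]
contact_force: [0.2, -0.2, -0.1]
opening: 0.055
```

```bash
python3 - <<'E'
from h import *
s=state();R=np.array(s['eef_rot']);print(s['clock'],s['tool_pos'],nest(s['tool_pos']),np.round(R,3),s['contact_force'])
shot('wrist','w8.png')
E
```

```text
9.2 [ 0.65118719 -0.0226428   0.05863296] [  -5.  -123.3] [[ 0.125  0.992 -0.007]
 [ 0.992 -0.125  0.001]
 [-0.    -0.008 -1.   ]] [ 0.22633729 -0.20015267 -0.06730067]
```

View pics/w8.png

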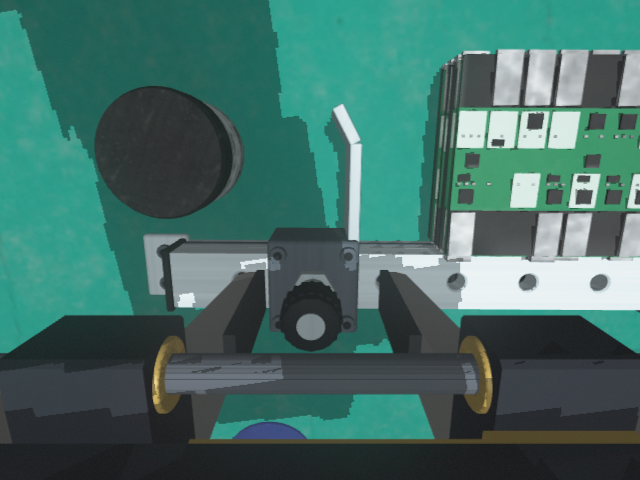

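move_arm --rows '[{"hand":60,"xyz":[-0.0032,0.0042,0.0025],"dr":[-0.4,0,0.1]},{"hand":60,"xyz":[-0.0032,0.0042,0.0025],"dr":[-0.4,0,0.1]},{"hand":60,"xyz":[-0.0032,0.0042,0.0025],"dr":[-0.4,0,0.1]}]'

```text
clock: 9.55
tool_pos: [0.6563, -0.0266, 0.058]
eef_rot: [[0.127, 0.992, 0.002], [0.992, -0.127, -0.0], [0.0, 0.002, -1.0]]
contact_force: [0.0, 0.2, 0.6]
opening: 0.0546
```

```bash
python3 - <<'E'
from h import *
s=state();R=np.array(s['eef_rot']);print(s['clock'],s['tool_pos'],nest(s['tool_pos']),np.round(R,3),s['contact_force'])
shot('wrist','w9.png');p=ray('wrist',(311,325),.086)
for d in mark_of('knob','wrist')[:1]: print(nest(w('wrist',d['xyz'])),w('wrist',d['xyz']))
E
```

```text
9.55 [ 0.65633245 -0.02663912  0.0579872 ] [   0.6 -126.6] [[ 0.127  0.992  0.002]
 [ 0.992 -0.127 -0.   ]
 [ 0.     0.002 -1.   ]] [0.00876428 0.17478719 0.55505359]
[   2.  -126.7] [ 0.65767175 -0.02691418  0.07425671]
```

View pics/w9.png

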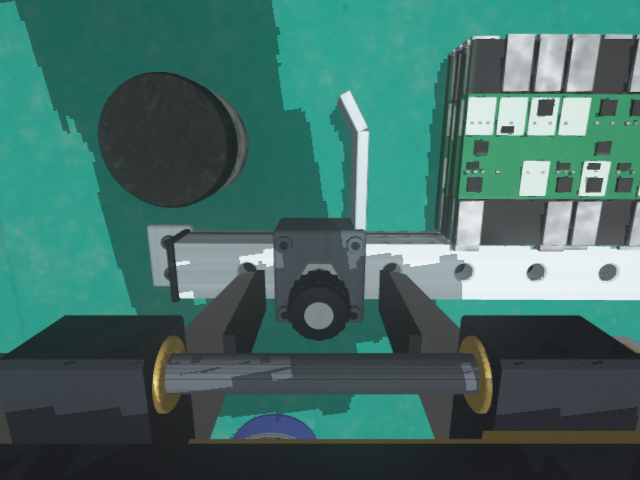

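move_arm --rows '[{"hand":20,"xyz":[0,0,0.001],"dr":[0,0,0]},{"hand":10,"xyz":[0,0,0.001],"dr":[0,0,0]},{"hand":10,"xyz":[0,0,0.001],"dr":[0,0,0]},{"hand":10,"xyz":[0,0,0.001],"dr":[0,0,0]},{"hand":10,"xyz":[0,0,0.001],"dr":[0,0,0]},{"hand":10,"xyz":[0,0,0.001],"dr":[0,0,0]}]' --force 40

```text
clock: 10.25
tool_pos: [0.656, -0.0268, 0.0567]
eef_rot: [[0.127, 0.992, 0.002], [0.992, -0.127, -0.0], [-0.0, 0.002, -1.0]]
contact_force: [-0.6, -1.8, 0.6]
opening: 0.0252
```

move_arm --rows '[{"hand":10,"xyz":[0,0,-0.003],"dr":[0,0,0]},{"hand":10,"xyz":[0,0,-0.006],"dr":[0,0,0]},{"hand":10,"xyz":[0,0,-0.009],"dr":[0,0,0]},{"hand":10,"xyz":[0,0,-0.012],"dr":[0,0,0]},{"hand":10,"xyz":[0,0,-0.013],"dr":[0,0,0]},{"hand":10,"xyz":[0,0,-0.013],"dr":[0,0,0]}]'

```text
clock: 10.85
tool_pos: [0.6559, -0.0268, 0.0697]
eef_rot: [[0.127, 0.992, 0.001], [0.992, -0.127, -0.0], [-0.0, 0.001, -1.0]]
contact_force: [2.1, -2.4, -9.5]
opening: 0.0249
```

```bash
python3 - <<'E'
from h import *
s=state();print(s['clock'],s['tool_pos'],nest(s['tool_pos']),s['contact_force'],s['opening'])
shot('wrist','w10.png')
for d in mark_of('knob','wrist')[:1]: print(nest(w('wrist',d['xyz'])),w('wrist',d['xyz']))
E
```

```text
10.85 [ 0.65587427 -0.02683732  0.06965982] [   0.2 -126.9] [ 2.06658362 -2.3959471  -9.53986804] 0.02486130044448915
[   1.8 -129. ] [ 0.65718649 -0.02911191  0.08792186]
```

View pics/w10.png

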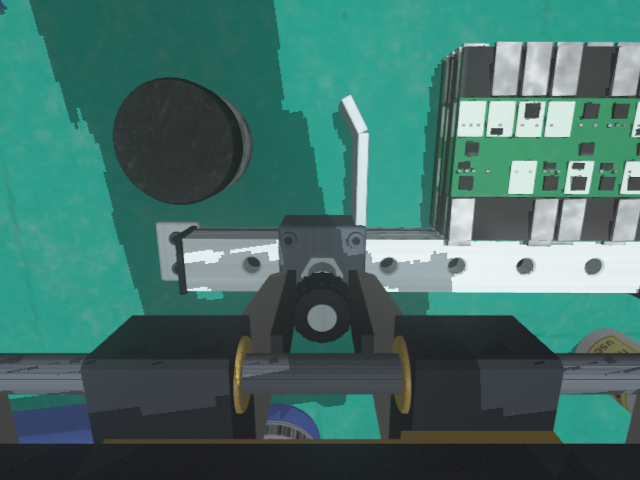

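move_arm --rows '[{"hand":10,"xyz":[0.004,0,0],"dr":[0,0,0]},{"hand":10,"xyz":[0.009,0,0],"dr":[0,0,0]},{"hand":10,"xyz":[0.014,0,0],"dr":[0,0,0]},{"hand":10,"xyz":[0.019,0,0],"dr":[0,0,0]},{"hand":10,"xyz":[0.024,0,0],"dr":[0,0,0]},{"hand":10,"xyz":[0.029,0,0],"dr":[0,0,0]},{"hand":10,"xyz":[0.034,0,0],"dr":[0,0,0]},{"hand":10,"xyz":[0.038,0,0],"dr":[0,0,0]},{"hand":10,"xyz":[0.04,0,0],"dr":[0,0,0]},{"hand":10,"xyz":[0.04,0,0],"dr":[0,0,0]},{"hand":10,"xyz":[0.04,0,0],"dr":[0,0,0]}]'

```text
clock: 12.05
tool_pos: [0.6611, 0.0134, 0.0696]
eef_rot: [[0.127, 0.992, 0.002], [0.992, -0.127, 0.0], [0.001, 0.002, -1.0]]
contact_force: [4.7, 0.7, -10.4]
opening: 0.0247
```

```bash
python3 - <<'E'
from h import *
s=state();print(s['clock'],s['tool_pos'],nest(s['tool_pos']),s['contact_force'],s['opening'])
im=shot('wrist','w11.png')
for d in mark_of('knob','wrist')[:1]: print(nest(w('wrist',d['xyz'])),w('wrist',d['xyz']))
E
```

```text
12.05 [0.66114599 0.01339083 0.0695684 ] [  0.3 -86.3] [  4.74810898   0.72774229 -10.44392766] 0.024695132414800987
[ -1.4 -88.5] [0.65917803 0.01143101 0.08715526]
```

View pics/w11.png

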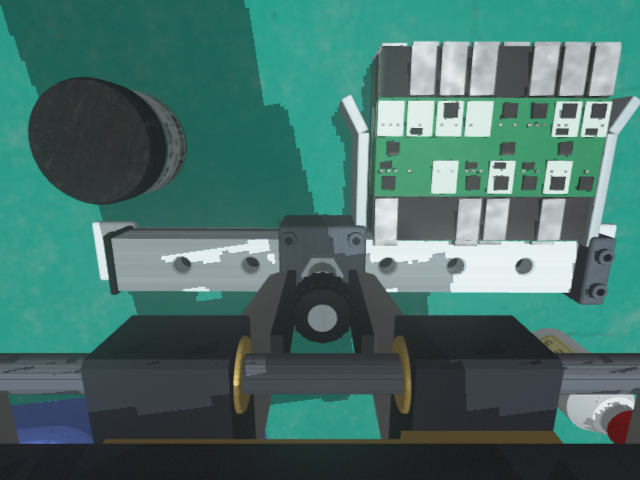

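move_arm --rows '[{"hand":10,"xyz":[-0.0003,0,0.003],"dr":[0,0,0]},{"hand":10,"xyz":[-0.0003,0,0.006],"dr":[0,0,0]},{"hand":10,"xyz":[-0.0003,0,0.009],"dr":[0,0,0]},{"hand":10,"xyz":[-0.0003,0,0.012],"dr":[0,0,0]},{"hand":10,"xyz":[-0.0003,0,0.013],"dr":[0,0,0]},{"hand":10,"xyz":[-0.0003,0,0.013],"dr":[0,0,0]}]'

```text
clock: 12.75
tool_pos: [0.6612, 0.0127, 0.0567]
eef_rot: [[0.127, 0.992, 0.002], [0.992, -0.127, 0.0], [0.0, 0.002, -1.0]]
contact_force: [3.0, -0.7, -3.6]
opening: 0.0251
```

```bash
python3 - <<'E'
from h import *
s=state();print(s['clock'],s['tool_pos'],nest(s['tool_pos']),s['contact_force'],s['opening'])
E
```

```text
12.75 [0.66116777 0.01274666 0.05673517] [  0.4 -86.9] [ 2.96207978 -0.73732728 -3.55458758] 0.02508665961420076
```

move_arm --rows '[{"hand":10,"xyz":[0,0,0.001],"dr":[0,0,0]},{"hand":10,"xyz":[0,0,0.002],"dr":[0,0,0]},{"hand":10,"xyz":[0,0,0.003],"dr":[0,0,0]},{"hand":10,"xyz":[0,0,0.003],"dr":[0,0,0]},{"hand":10,"xyz":[0,0,0.003],"dr":[0,0,0]}]'

```text
clock: 13.25
tool_pos: [0.6615, 0.0127, 0.0565]
eef_rot: [[0.127, 0.992, 0.003], [0.992, -0.127, 0.0], [0.0, 0.003, -1.0]]
contact_force: [-5.7, 0.7, 18.6]
opening: 0.0251
```

```bash
python3 - <<'E'
from h import *
s=state();print(s['clock'],s['tool_pos'],nest(s['tool_pos']),s['contact_force'],s['opening'])
im=shot('wrist','w12.png')
for d in mark_of('knob','wrist')[:1]: print(nest(w('wrist',d['xyz'])),w('wrist',d['xyz']))
shot('scene','s12.png')
for d in mark_of('knob','scene')[:1]: print(nest(w('scene',d['xyz'])),w('scene',d['xyz']))
im=cv2.imread('pics/s12.png')[190:310,230:430];cv2.imwrite('pics/s12z.png',cv2.resize(im,None,fx=4,fy=4,interpolation=2))
shot('top','t12.png')
E
```

```text
13.25 [0.66152342 0.01271095 0.05646214] [  0.7 -86.9] [-5.69807328  0.71816237 18.62540244] 0.025123132005264916
[  0.8 -87.5] [0.66153147 0.01210552 0.07376827]
```

View pics/w12.png

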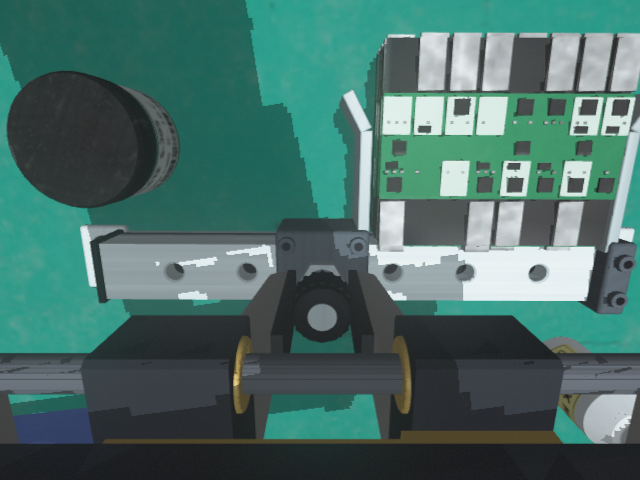

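View pics/s12z.png

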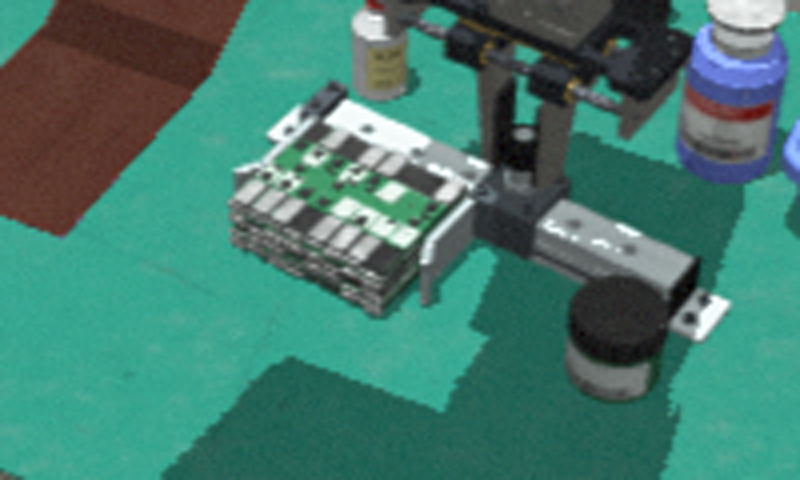

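move_arm --rows '[{"hand":10,"xyz":[0,0,0.001],"dr":[0,0,0]},{"hand":10,"xyz":[0,0,0.001],"dr":[0,0,0]},{"hand":10,"xyz":[0,0,0.001],"dr":[0,0,0]},{"hand":10,"xyz":[0,0,0.001],"dr":[0,0,0]}]'

```text
clock: 13.9
tool_pos: [0.6614, 0.0127, 0.0566]
eef_rot: [[0.127, 0.992, 0.003], [0.992, -0.127, 0.0], [0.0, 0.003, -1.0]]
contact_force: [-3.8, 0.3, 10.5]
opening: 0.0249
```

```bash
python3 - <<'E'
from h import *
s=state();print(s['clock'],s['tool_pos'],nest(s['tool_pos']),s['contact_force'],s['opening'])
im=cv2.imread('pics/t12.png')
cv2.imwrite('pics/t12z.png',cv2.resize(im[180:320,240:420],None,fx=4.4,fy=4.2,interpolation=2))
f=lambda u,v,z:nest(ray('wrist',(u,v),z))
im=shot('wrist','w13.png'); cv2.imwrite('pics/w13z.png',cv2.resize(im[20:320,330:640,::-1],None,fx=2.5,fy=2,interpolation=2))
E
```

```text
13.9 [0.66144021 0.01274243 0.0565533 ] [  0.6 -86.9] [-3.7970792   0.30590806 10.51794627] 0.024852746009099102
```

View pics/w13z.png

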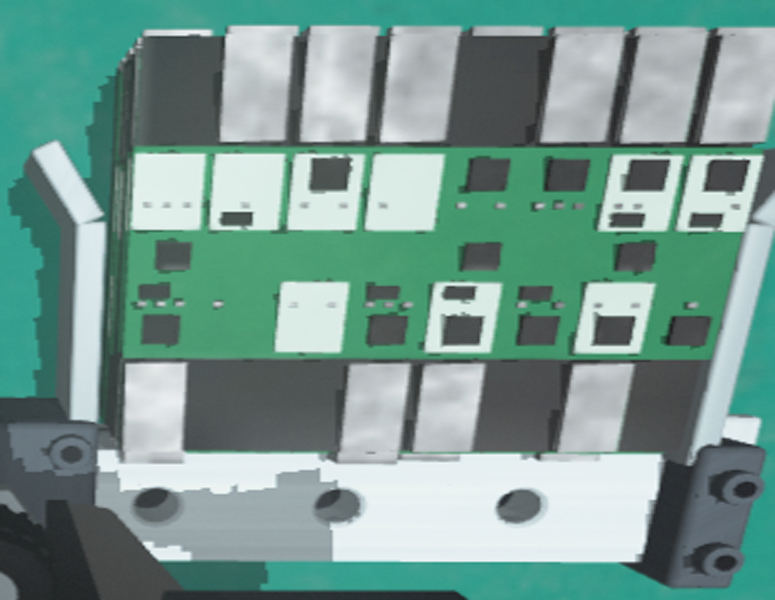

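View pics/t12z.png

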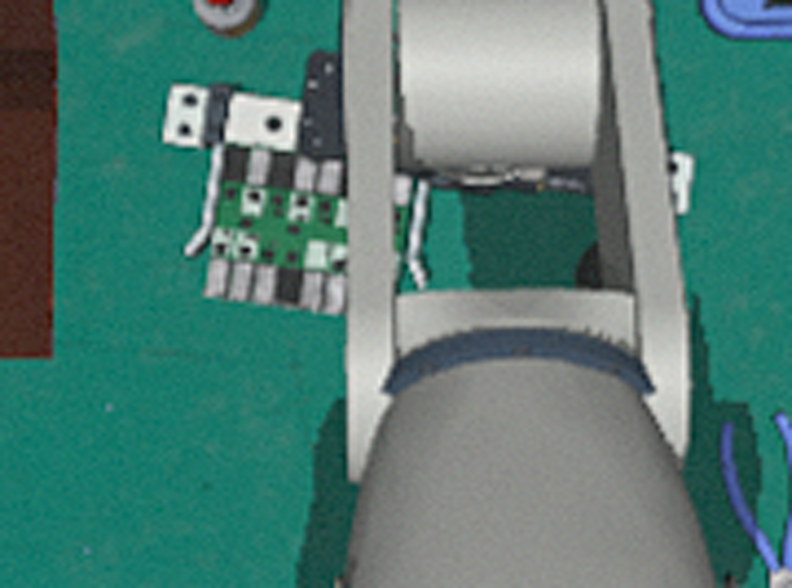

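```bash
python3 -c "
from station import *
print(close_job()); s=state(); print(s['clock'],s['tool_pos'],s['contact_force'],s['opening'])"
```

```text
the job is handed in; nothing more can be done
None
the job is handed in; nothing more can be done
```

I pushed the stack home against the rail, moved the guide one hole left, and let the pin down. I handed the job in at about 14 s, still gripping the knob.

- **Stack:** I squared it with the open fingers and pushed until it stalled on the rail at about 12 N. In the wrist pictures its far face lies on the rail between both fences. My corner readings put it within about 1° of square, roughly the noise of those readings.
- **Guide and pin:** I gripped the knob at 40 N and pulled the pin 13 mm up. I then slid the guide left; the tool ended 40 mm from where it gripped.
- **Pin home:** The tool came back down to the height at which it had gripped the knob (56.6 mm). Pressing 0.2 mm further met a hard stop at 18.6 N. I then eased off, leaving about 10 N pressing down. The network also put the knob at 74 mm, matching the expected 75 mm.
- **Other things:** The last pictures show the jar, flux bottle and pump where they started. I did not re-measure them or the tools and packs at the edges.

Some checks disagreed slightly. The network's stack centre was up to about 5 mm from my own corner estimates, and its knob positions varied by 2–3 mm sideways. In the last look, it did not find the knob in the scene camera.

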